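# Seat a bayonet source head in a spring-return test socket and hold it

## Robot

A 6-joint arm with a two-finger parallel gripper is mounted at the origin on a cart in front of the work surface, level with it; the furniture and walls round the work are solid. World frame = base frame: x ahead of the robot, y to its left, z up, the work surface at z = 0. Lengths are in m, angles in rad, forces in N, time in s.
With the tool pointing down it reaches from about 0.225 to 0.875 m from the base axis. Payload 3.4 kg.
Tool frame: the origin (TCP) lies between the finger pads, 19 mm behind the fingertips; this is the grasp point; z points along the fingers, y is the line along which they close (so a half turn about z gives the same grasp; the last joint's range is limited). The gripper opens to 85 mm and grips with 20 to 120 N. Pads are 22 mm wide; open, the fingers measure 114 mm over their backs; the gripper's body (76 mm by 85 mm) begins 54 mm behind the grasp point. The pads swing forward as they close: fully open they stand 13 mm farther back than shut.
Start: joints at [1.147, 0.276, 1.505, -0, 1.361, -0.121], TCP at [0.171, 0.549, 0.25] pointing down, gripper open.
Joint ranges: [-2.89, 2.89], [-0.75, 2.08], [0.22, 2.7], [-1.18, 4.32], [0.11, 2.71], [-2.7, 2.7]. Speed limits (rad/s): [2.57, 2.57, 3.14, 3.14, 3.14, 3.14].

## Interface

Orientations are given as a unit quaternion [w, x, y, z].
In Python, from rig import manip gives the robot as it stands.
- The arm moves only by the shell command python3 steer.py 'ROWS' [OPENING] [FORCE]. ROWS is a JSON object whose key "plan" holds a list of rows, 1 to 5 of them, each of 4 numbers: dx, dy, dz in m, then a turn about the tool's z in rad; each row shifts and turns the commanded pose from where the row before left it, along the tool's axes as they then stand; what a row does not reach is not made up. A row lasts 1/12 s, in which the tool goes at most 0.0417 m and 0.125 rad, less where a joint would pass 70% of its speed; a pose out of reach is approached as far as the arm can. OPENING is the finger opening in m, set as the command begins (- or left out keeps the last). The fingers move at their own pace and stop on an object; FORCE is the grip in N (left out, the last holds). Time passes only in rows, so rows that do not move let the fingers close. It prints the time, the measured TCP pose, the force, the opening and the grip force at its end. Input that does not fit is refused with a message, and nothing moves.
- manip.get_state(): the state, without advancing time (a new reading comes with each control period).
- manip.get_image(name): name is "side" or "top" or "wrist"; returns a dict with "img" (480x640x3 uint8, red, green, blue), "camera_matrix" (3x3 intrinsics, pixels), "k1" (the pictures are not rectified: a ray, as slopes to the right and down, at radius r is drawn at 1 + k1 r^2 times it, then the intrinsics apply), "T" (4x4, takes a point from camera to world coordinates); the wrist camera has in their place "hand_eye" (4x4, takes a point from camera to tool coordinates, whose origin is the TCP and whose axes are the flange's). Camera axes: x right, y down, z forward; pixel columns grow to the right and rows downward; lengths in m; the calibration is good to about 2 mm. A picture is of the moment at which its call begins: read the wrist's pose just before it. There is no depth.
- manip.sign_off(): hands the job in; it is judged then, once.
The state is a dict: "clock": time; "qpos": joint angles; "qd": joint speeds; "effort": joint torques, N m; "position": TCP position; "ee_rot": TCP orientation; "contact_force": force on the tool from outside, world axes, zero at the start; "moment": the same for the moment, N m; "width": finger opening in m; "gripper_force": force on a finger pad.
Only numpy, scipy, OpenCV 4.12 (cv2) and the standard library are available. Lean on these libraries where they do the work, as an engineer would, in place of code of your own. Each camera call takes 0.05 s, during which the arm holds its last target. There are 200 camera calls.

## Task

Take the bayonet source head (black disc with a blue bar grip) by its bar and slide it out through the open end of its parking fork; its lugs are under the prongs, so it cannot be lifted straight up. Put it into the spring-loaded bayonet socket with its lugs in the two slots, push it down until its disc meets the rim, and twist it a quarter turn clockwise (seen from above) against the return spring. Finish while holding it there, pressed down on the rim and turned to the stop, because it springs back when let go; leave the other things on the table where they are.

Things in the scene. Friction and masses are not known exactly. Their poses are not given: they have to be found in the camera images.
- head: Bayonet source head, loose, about 120 g. Origin: centre of the underside of its black knurled disc (48 mm across, z 0 to 10 mm), z up. On the disc stands a blue bar grip: 18 mm wide along the head's x, 44 mm long along its y, z 10 to 36 mm. Pinch it across the width (fingers closing along the head's x), with 30 N or more. A half turn about z makes no difference.
- head_bar (a point): On the head's axis, 32 mm above the underside of the disc, 4 mm below the top of the bar: a TCP height at which the fingertips (19 mm further) just clear the disc. Axes as the head's.
- head_foot (a point): Centre of the foot's lower end, 20 mm below the disc's underside: steel neck 26 mm across with two lugs at the foot pointing to the head's +x and -x, tips 19 mm from the axis, 8 mm wide, from 15 to 20 mm below the disc. White lines on the disc lie over the lugs, so the lugs point square to the bar's length.
- fork: Fixed parking fork, bare aluminium on a grey foot; origin on the table below where the head hangs. Its plate (top at z = 68 mm, 8 mm thick) has a slot 30 mm wide along the fork's x, open towards the fork's -x (roughly towards the robot), closed at x = +19 mm. Prongs 13 mm wide either side of the slot.
- fork_seat (a point): Centre of the hanging place, on top of the fork plate; axes as the fork's. The head hangs here within 3 mm, its disc resting on the plate, its lugs across the slot within 0.3 rad and 7 mm below the prongs. Drawn 50 mm along the fork's -x it is clear and can be lifted.
- fork_mouth (a point): Middle of the slot's open end on top of the plate, 25 mm from fork_seat towards the fork's -x, between the prong ends.
- socket: Fixed bayonet test socket: black round housing 60 mm across on a square aluminium foot 86 mm wide; origin on the table under its axis, z up. Inside, 10 mm below the rim, the head's foot meets a brass spring disc that pushes up with 3.5 N at first and 8.5 N when the head is home. Dogs on the spring disc take the lugs between them, so that it turns with the head.
- socket_rim (a point): Centre of the socket's rim, 50 mm above the table; axes as the socket's. The head's origin lies here when it is home, its disc on the rim. A steel ledge ring, bore 30 mm, 8 mm thick, lies flush in the rim; the lugs pass under it once the head's disc is within 7 mm of the rim.
- socket_slot (a point): Middle of one of the two slots in the ledge ring, 18.5 mm from the axis along the socket's +x; the other lies along -x. Slots 11 mm wide, reaching 22 mm from the axis, marked by white lines on the rim. Orange lines on the rim (along the socket's y) show where the head's white lines stand after the quarter turn.
- socket_plunger (a joint): Depth of the spring disc, 0 (up) to 0.010 m with the head home.
- socket_rotor (a joint): Turn of the spring disc, 0 to its stop at 1.571 rad, growing clockwise seen from above; its return spring opposes with 0.03 N m at 0, 0.14 N m at the stop. The lugs have 0.1 rad of play either way between the dogs: turn the head about 0.1 rad more than a quarter turn from the slots to reach the stop.
- tape: Bystander: black tape roll, 53 mm across, 19 mm high, lying flat. Leave it.
- round_box: Bystander: white round box, 41 mm across, 18 mm high. Leave it.
- torch: Bystander: black torch, 110 mm long, 27 mm thick, lying. Leave it.
- red_driver: Bystander: ball driver with red handle, 189 mm long, 21 mm thick, lying. Leave it.
- square_box: Bystander: white square box, 63 mm wide, 22 mm high. Leave it.

How it is judged:
By the outcome, as a careful person would: the job done as asked, in the order asked, and still so for the second after the job is handed in, while the arm keeps its last pose, push and grip.
It also fails if it takes over 45 s, if anything falls off the work surface, if the arm or the gripper's body presses on something with over 40 N, if the wrist force passes 120 N, or if a joint passes its speed limit or range.

## Working session

There is one attempt and no reset: what is moved stays moved. The work goes in short steps, Python scripts to look and compute and a shell command to move; the robot and the scene stay as the last step left them, time stands still between calls to the robot, and variables do not carry over. Pictures are saved under pics/ and viewed, at most 12 in all, crops included, and the job is handed in when it is done.

```bash
ls; mkdir -p pics; python3 - <<'E'
from rig import manip
import cv2,numpy as np
s=manip.get_state(); print(s)
for n in ("top","side"):
    d=manip.get_image(n); cv2.imwrite(f"pics/{n}0.png",d["img"][:,:,::-1]); print(n,d["camera_matrix"],d["k1"],d["T"])
E
```

```text
pics
rig.py
steer.py
{'clock': 0.0, 'qpos': array([ 1.14699795e+00,  2.76611393e-01,  1.50614601e+00,  3.12501730e-05,
        1.36070018e+00, -1.20982012e-01]), 'qd': array([ 2.25620088e-03,  6.48173274e-04, -9.11815635e-05,  8.32329168e-04,
        2.71541002e-04,  5.77262483e-04]), 'effort': array([ 2.32467894e-03, -4.16780162e+01, -2.45810598e+01,  3.13236551e-04,
        1.06414862e-02,  8.73011061e-06]), 'position': array([0.17124938, 0.54838519, 0.2491252 ]), 'ee_rot': array([-2.65579911e-04,  1.50833526e-01,  9.88558738e-01, -8.93974128e-04]), 'contact_force': array([ 0.40340536, -0.43828767, -0.43775471]), 'moment': array([ 0.01399748, -0.00561673,  0.04521716]), 'gripper_force': 0.0, 'width': 0.08520974599363002}
top [[525.23205936   0.         321.04135158]
 [  0.         525.23205936 233.26607038]
 [  0.           0.           1.        ]] -0.10081111922391792 [[ 0.01199796 -0.9912527   0.13143108  0.3146857 ]
 [-0.9999205  -0.01240377 -0.00226934 -0.21741629]
 [ 0.00387973 -0.13139341 -0.99132271  1.12919749]
 [ 0.          0.          0.          1.        ]]
side [[574.72226916   0.         317.50885703]
 [  0.         574.72226916 246.21712028]
 [  0.           0.           1.        ]] 0.019062168552387165 [[ 0.99860886 -0.04433932  0.02853729  0.43106463]
 [-0.04888563 -0.57567477  0.81621612 -1.05589627]
 [-0.01976227 -0.81647571 -0.57704148  0.68368668]
 [ 0.          0.          0.          1.        ]]
```
View pics/top0.png

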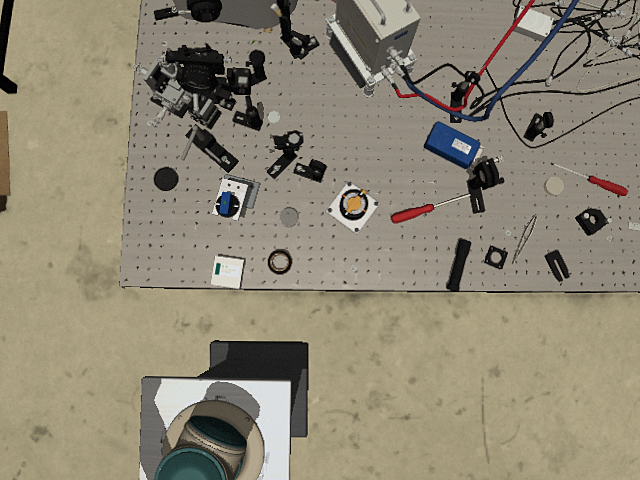

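View pics/side0.png

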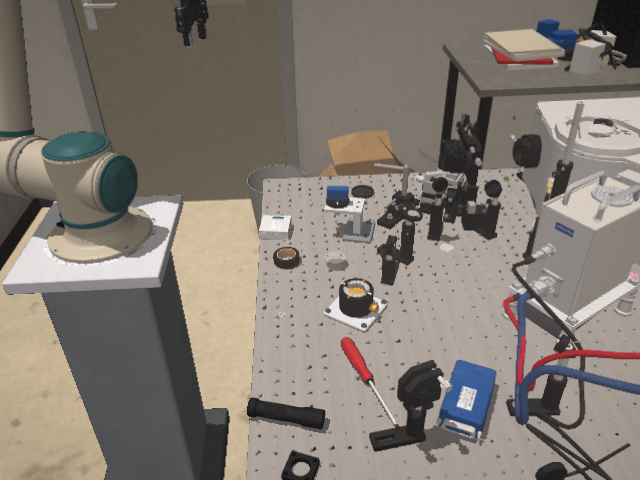

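The top view shows the blue bar and fork at about (228,204) and the socket at (354,205). The side view shows the bar at (338,192) and the socket rim at about (357,290). Next I'll triangulate these roughly and make enlarged crops.

```bash
cat > h.py <<'E'
from rig import manip
import cv2,numpy as np
from scipy.spatial.transform import Rotation as R
def grab(n):
    s=manip.get_state(); d=manip.get_image(n)
    if "T" in d: T=np.array(d["T"])
    else:
        q=s["ee_rot"]; W=np.eye(4); W[:3,:3]=R.from_quat([q[1],q[2],q[3],q[0]]).as_matrix(); W[:3,3]=s["position"]; T=W@np.array(d["hand_eye"])
    return dict(img=np.array(d["img"]),K=np.array(d["camera_matrix"]),k=d["k1"],T=T)
def ray(d,u,v):
    p=np.linalg.inv(d["K"])@[u,v,1]; p=p[:2]; s=p.copy()
    for _ in range(20): s=p/(1+d["k"]*(s@s))
    r=d["T"][:3,:3]@[*s,1]; return d["T"][:3,3],r/np.linalg.norm(r)
def plane(d,u,v,z):
    o,r=ray(d,u,v); return o+r*(z-o[2])/r[2]
def pix(d,P):
    c=np.linalg.inv(d["T"])@[*P,1]; s=c[:2]/c[2]; s=s*(1+d["k"]*(s@s)); return (d["K"]@[*s,1])[:2]
def tri(a,b):
    # a,b: (d,u,v); returns midpoint, gap
    (o1,r1),(o2,r2)=ray(*a),ray(*b)
    t=np.linalg.lstsq(np.c_[r1,-r2],o2-o1,rcond=None)[0]
    p,q=o1+t[0]*r1,o2+t[1]*r2; return (p+q)/2,np.linalg.norm(p-q)
def hsv(d): return cv2.cvtColor(d["img"],cv2.COLOR_RGB2HSV)
def blue(d): return cv2.inRange(hsv(d),(100,110,40),(130,255,255))
def blobs(m,amin):
    n,l,st,c=cv2.connectedComponentsWithStats(m); return [(c[i],st[i],l==i) for i in range(1,n) if st[i,4]>=amin]
def save(d,name,box=None,f=1):
    im=d["img"]
    if box: x,y,w,h=box; im=im[y:y+h,x:x+w]
    cv2.imwrite("pics/"+name,cv2.resize(im,None,fx=f,fy=f,interpolation=cv2.INTER_CUBIC)[:,:,::-1])
E
python3 - <<'E'
from h import *
t=grab("top");s=grab("side")
for d in(t,s):
    for c,st,_ in blobs(blue(d),40): print(c,st)
print(pix(s,[.5,.1,0]))
pb=tri((t,226,202),(s,338,187)); print("bar",pb)
for z in(0,.05): print("sock",plane(t,354,205,z),plane(s,357,287,z))
a=cv2.resize(t["img"][160:240,195:255],(480,600)[::1] if 0 else (390,520),interpolation=2)
b=cv2.resize(s["img"][170:250,310:380],(400,520) if 0 else (390,520)[::1],interpolation=2)
cv2.imwrite("pics/c.png",np.hstack([a,b])[:,:,::-1])
E
```

```text
[533.05530643  54.82511211] [486   0  93 115 669]
[444.32720588 105.69485294] [406  79  77  43 272]
[450.9451074 144.3381066] [ 425  122   55   47 1257]
[224.49726776 202.77595628] [219 192  12  23 183]
[556.90202177  33.21617418] [537  20  41  29 643]
[337.07394366 192.61971831] [327 186  21  14 284]
[468.92766727 393.8164557 ] [ 440  360   56   72 2212]
[457.83050847 430.13559322] [446 426  24   9  59]
[328.59523291 198.91707929]
bar (array([ 0.51139597, -0.02979337,  0.10391574]), np.float64(0.0007088792113755149))
sock [ 0.52763389 -0.29130771  0.        ] [ 0.53205718 -0.22642218  0.        ]
sock [ 0.51820471 -0.28803586  0.05      ] [ 0.5246713  -0.28708404  0.05      ]
```

View pics/c.png

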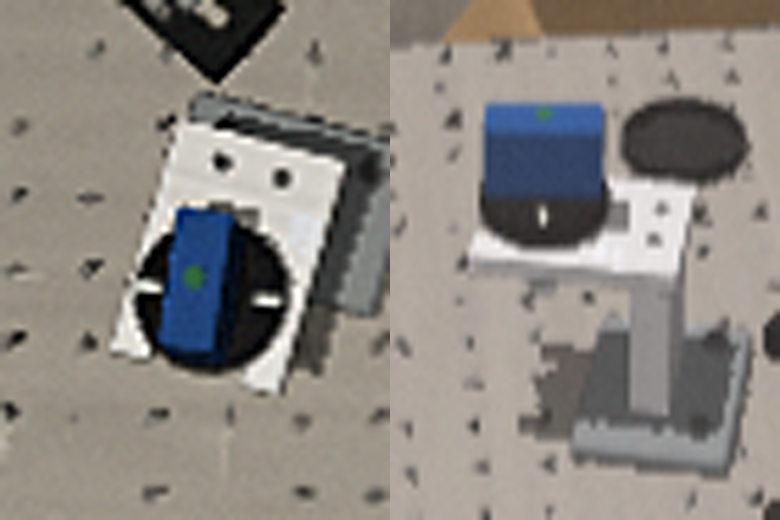

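The bar's top triangulates to z = 0.104, against 0.068 + 0.036 from the text, so they agree. Its lugs (white marks) lie roughly along world y. The slot opens down-left in the top view. I'll move over it for a wrist look.

```bash
cat >> h.py <<'E'
def delta(P,az=None):
    "tool-axis shift to world TCP P from measured pose; az = world azimuth wanted for tool y (mod pi) -> turn about tool z (positive = clockwise from above)"
    s=manip.get_state(); q=s["ee_rot"]; M=R.from_quat([q[1],q[2],q[3],q[0]]).as_matrix()
    a=np.arctan2(M[1,1],M[0,1]); print("pos",s["position"].round(4),"yaw_y",a.round(4),"q6",s["qpos"][5].round(3),"t",s["clock"])
    t=None if az is None else -((az-a+np.pi/2)%np.pi-np.pi/2)
    print("tool shift",(M.T@(np.array(P)-s["position"])).round(4),"turn",t)
E
python3 -c "
from h import *
print(manip.get_image('wrist')['hand_eye'].round(3)); delta([.43,-.03,.27])"
```

```text
[[-0.001 -0.961 -0.277  0.07 ]
 [ 1.    -0.001  0.001  0.002]
 [-0.001 -0.277  0.961 -0.124]
 [ 0.     0.     0.     1.   ]]
pos [0.1714 0.5487 0.2496] yaw_y 1.2681 q6 -0.121 t 0.25
tool shift [-0.4194 -0.4753 -0.0201] turn None
```

```bash
r="";
python3 steer.py '{"plan": [[-0.03,-0.028,0,0],[-0.03,-0.028,0,0],[-0.03,-0.028,0,0],[-0.03,-0.028,0,0],[-0.03,-0.028,0,0]]}'
python3 steer.py '{"plan": [[-0.03,-0.028,0,0],[-0.03,-0.028,0,0],[-0.03,-0.028,0,0],[-0.03,-0.028,0,0],[-0.03,-0.028,0,0]]}'
python3 steer.py '{"plan": [[-0.03,-0.028,0,0],[-0.03,-0.028,0,0],[-0.03,-0.028,0,0],[-0.03,-0.028,0,0],[-0.03,-0.028,0,0]]}'
python3 -c "
from h import *
delta([.5,-.03,.25],1.475)"
```

```text
clock: 0.67
position: [0.2733, 0.3688, 0.25]
ee_rot: [0.0, 0.15, 0.989, 0.0]
contact_force: [1.3, 0.0, 0.2]
width: 0.0854
gripper_force: 0.0
clock: 1.08
position: [0.3747, 0.1903, 0.2502]
ee_rot: [0.0, 0.151, 0.989, 0.0]
contact_force: [0.3, 0.3, -0.5]
width: 0.0858
gripper_force: 0.0
clock: 1.5
position: [0.4763, 0.0117, 0.2501]
ee_rot: [0.0, 0.151, 0.989, 0.0]
contact_force: [1.2, 0.2, -0.4]
width: 0.0858
gripper_force: 0.0
pos [0.4763 0.0117 0.2501] yaw_y 1.2674 q6 -1.389 t 1.5
tool shift [-0.0351 -0.0327  0.0001] turn -0.20763743587660177
```

```bash

python3 steer.py '{"plan": [[-0.035,-0.03,0,-0.1],[0,0,0,-0.1],[0,0,0,0]]}'
python3 - <<'E'
from h import *
w=grab("wrist"); save(w,"w1.png"); t=grab("top"); s=grab("side")
np.savez("w1.npz",**w)
b=max(blobs(blue(w),300),key=lambda b:b[1][4]); print(b[0],b[1])
print(cv2.minAreaRect(np.argwhere(b[2])[:,::-1].astype(np.float32)))
delta([.5,-.03,.25],1.475)
E
```

```text
clock: 1.75
position: [0.4988, -0.0237, 0.2495]
ee_rot: [-0.0, 0.053, 0.999, 0.0]
contact_force: [0.2, -0.3, 0.5]
width: 0.0855
gripper_force: 0.0
[319.7370812  239.41680863] [ 306  206   28   69 1761]
((319.5, 240.0), (68.0, 27.0), 90.0)
pos [ 0.4971 -0.0208  0.2498] yaw_y 1.4663 q6 -1.649 t 1.9
tool shift [-0.0039 -0.0089 -0.0002] turn -0.008658252731222671
```

View pics/w1.png

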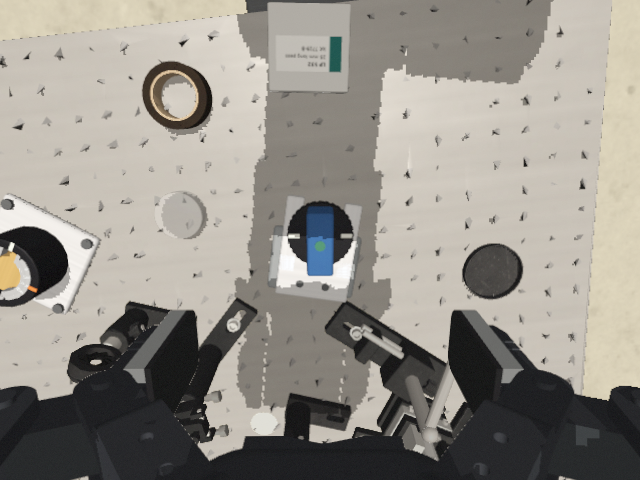

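The wrist view shows the bar upright with its top centre (green dot) at about (320,246) and the lug marks level at row 237. The fork plate opens towards the top of the image (prong ends about row 200), and the socket is at the left (10,275). Now I'll measure the bar and fork axis precisely.

```bash

python3 - <<'E'
from h import *
w=dict(np.load("w1.npz")); w["k"]=float(w["k"]); t=grab("top"); s=grab("side")
def green(d,box):
    x,y,W,H=box; m=np.zeros(d["img"].shape[:2],np.uint8); m[y:y+H,x:x+W]=cv2.inRange(hsv(d),(40,60,30),(90,255,255))[y:y+H,x:x+W]
    b=max(blobs(m,2),key=lambda b:b[1][4]); return b[0],b[1][4]
G=[green(w,(300,200,40,80)),green(t,(215,185,25,35)),green(s,(325,180,25,20))]; print(G)
g=[x[0] for x in G]
print("w-t",tri((w,*g[0]),(t,*g[1])),"w-s",tri((w,*g[0]),(s,*g[2])),"t-s",tri((t,*g[1]),(s,*g[2])))
print("w plane .104",plane(w,*g[0],.104))
h=hsv(w); print("px plate/table",h[270,290],h[215,280],h[215,365],h[205,355],h[150,320],h[250,260])
# bar edges on row of top face
m=blue(w); rows=np.argwhere(m[200:280].any(1)).ravel()+200
E=[(r,*np.argwhere(m[r,290:350]).ravel()[[0,-1]]+290) for r in (225,240,250,260,270)]; print(E)
for col,name in((0,"L"),(1,"R")): 
    P=[plane(w,e[1+col]+(-.5 if col==0 else .5),e[0],.104) for e in E[1:]]; v=P[0]-P[-1]; print(name,P[0],np.arctan2(v[1],v[0]))
# white marks on disc z=.078
wm=cv2.inRange(h,(0,0,150),(180,60,255)); mm=np.zeros_like(wm); mm[230:244,285:356]=wm[230:244,285:356]
for c,st,_ in blobs(mm,5): print("mark",c,st,plane(w,*c,.078))
save(w,"w1c.png",(260,180,110,120),5)
E
```

```text
[(array([319.58974359, 245.79487179]), np.int32(78)), (array([224.28571429, 202.        ]), np.int32(7)), (array([337., 187.]), np.int32(3))]
w-t (array([ 0.51200602, -0.02528796,  0.09738904]), np.float64(0.000525687306377366)) w-s (array([ 0.51026335, -0.02524538,  0.1015953 ]), np.float64(0.00046308652996650105)) t-s (array([ 0.51064416, -0.02610249,  0.10214875]), np.float64(0.0013629325995121488))
w plane .104 [ 0.50978816 -0.02513334  0.104     ]
px plate/table [ 30   1 249] [ 18  23 134] [ 18  25 131] [ 17  11 159] [ 18  24 136] [ 16  25 134]
[(225, np.int64(306), np.int64(333)), (240, np.int64(306), np.int64(333)), (250, np.int64(307), np.int64(333)), (260, np.int64(307), np.int64(333)), (270, np.int64(308), np.int64(332))]
L [ 0.50480624 -0.03399633  0.104     ] 3.0882953409263822
R [ 0.50677515 -0.01552092  0.104     ] 3.0104077797220787
mark [290.47311828 236.52688172] [285 230  15  14  93] [ 0.50830796 -0.04641049  0.078     ]
mark [354.05555556 237.13888889] [351 230   5  14  36] [ 0.51365697 -0.00056455  0.078     ]
mark [346.12195122 235.46341463] [341 234  11   4  41] [ 0.51179027 -0.00617798  0.078     ]
```

View pics/w1c.png

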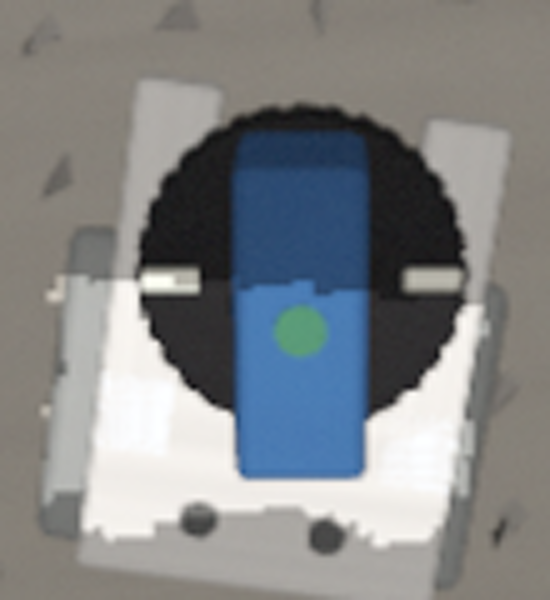

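```bash

python3 - <<'E'
from h import *
w=dict(np.load("w1.npz")); w["k"]=float(w["k"])
q=lambda x,y,z:plane(w,260+x/5,180+y/5,z)[:2]
Z=.068
L=q(137,82,Z),q(90,480,Z); Rr=q(510,128,Z),q(450,520,Z); H=q(198,520,Z),q(325,537,Z)
for n,(a,b) in dict(L=L,R=Rr).items(): v=a-b; print(n,a,b,np.arctan2(v[1],v[0]))
v=H[1]-H[0]; print("hole line",np.arctan2(v[1],v[0])+np.pi/2)
u=L[0]-L[1]+Rr[0]-Rr[1]; u/=np.linalg.norm(u); n=np.array([-u[1],u[0]]); print("mouth dir",u,np.arctan2(u[1],u[0]),"width",abs((Rr[0]-L[0])@n))
M=(q(170,281,.078)+q(433,280,.078))/2; v=q(433,280,.078)-q(170,281,.078); print("marks mid",M,"az",np.arctan2(v[1],v[0]))
c=(L[0]+Rr[0]+L[1]+Rr[1])/4; print("lateral offset of head from slot axis",(M-c)@n, (np.array([.510,-.0253])-c)@n, "prong ends ahead of head", (L[0]-M)@u)
delta([.510,-.0253,.1],1.475)
E
```

```text
L [ 0.48057604 -0.0458586 ] [ 0.54126795 -0.06104658] 2.896381294569705
R [0.4931509  0.00776715] [ 0.5537405 -0.0064507] 2.9111046254214408
hole line 2.8924517626157114
mouth dir [-0.9718423   0.23563221] 2.9037236108760243 width 0.05507881612780355
marks mid [ 0.51028194 -0.02485253] az 1.4685825852435899
lateral offset of head from slot axis 0.00012515724439395048 0.0006264581858099545 prong ends ahead of head 0.023919745611539596
pos [ 0.4971 -0.0203  0.2501] yaw_y 1.4683 q6 -1.65 t 2.0
tool shift [-0.0134 -0.0037  0.1501] turn -0.0066771220471630865
```

All checks agree: plate width 55 mm (56 expected), prong ends 24 mm ahead of the head (25), and the head centred in the slot. I'll descend onto the bar.

```bash

python3 steer.py '{"plan": [[-0.0134,-0.004,0.02,-0.006],[0,0,0.04,0],[0,0,0.04,0],[0,0,0.03,0],[0,0,0.015,0]]}' .05
python3 steer.py '{"plan": [[0,0,0.005,0],[0,0,0,0]]}'
python3 -c "
from h import *
delta([.510,-.0253,.1],1.47)"
```

```text
clock: 2.42
position: [0.5076, -0.0251, 0.1016]
ee_rot: [-0.003, 0.048, 0.999, 0.001]
contact_force: [0.2, -1.0, -0.4]
width: 0.0501
gripper_force: 0.0
clock: 2.58
position: [0.5098, -0.0258, 0.0991]
ee_rot: [-0.001, 0.048, 0.999, 0.0]
contact_force: [-0.2, 0.4, 0.4]
width: 0.0494
gripper_force: 0.0
pos [ 0.5098 -0.0258  0.0991] yaw_y 1.4749 q6 -1.662 t 2.5833
tool shift [-0.0002  0.0005 -0.0009] turn 0.00494849793544172
```

```bash

python3 steer.py '{"plan": [[0,0,-0.001,0],[0,0,0,0],[0,0,0,0],[0,0,0,0],[0,0,0,0]]}' 0.01 60
python3 -c "
from h import *
u=np.array([-.9718,.2356,0]); s=manip.get_state(); print(s['contact_force'],s['moment'],s['width'])
delta(s['position']+.06*u)"
```

```text
clock: 3.0
position: [0.5123, -0.0269, 0.103]
ee_rot: [0.002, 0.048, 0.999, -0.0]
contact_force: [0.2, 1.1, 6.4]
width: 0.0168
gripper_force: 60.9
[0.20779767 1.06447963 6.4124756 ] [ 0.11657819  0.09236049 -0.01559565] 0.016757326040013582
pos [ 0.5123 -0.0269  0.103 ] yaw_y 1.4739 q6 -1.663 t 3.0
tool shift [ 0.0594  0.0084 -0.0003] turn None
```

```bash

python3 steer.py '{"plan": [[0,0,0,0],[0,0,0,0]]}'
python3 -c "
from h import *
d=grab('side'); save(d,'s2.png',(290,140,120,110),5); s=manip.get_state(); print(s['contact_force'],s['position'])"
```

```text
clock: 3.17
position: [0.5123, -0.0269, 0.103]
ee_rot: [0.002, 0.049, 0.999, -0.0]
contact_force: [-1.5, 0.4, 6.7]
width: 0.0167
gripper_force: 60.9
[-0.51984271  0.4775072   7.25921879] [ 0.51229808 -0.02696431  0.10301827]
```

View pics/s2.png

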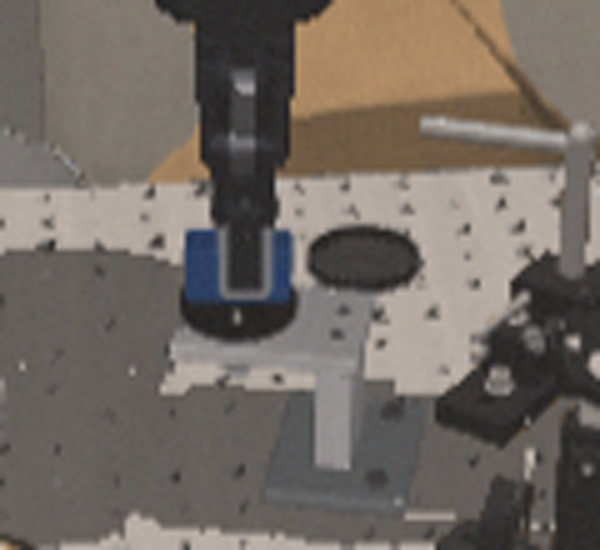

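The fingers hold the bar, with the tips at the disc and about 7 N pressing down. I'll relieve that first.

```bash

python3 steer.py '{"plan": [[0,0,-0.002,0],[0,0,0,0],[0,0,0,0]]}'
python3 steer.py '{"plan": [[0,0,-0.0015,0],[0,0,0,0],[0,0,0,0]]}'
```

```text
clock: 3.47
position: [0.5107, -0.0269, 0.1032]
ee_rot: [0.0, 0.048, 0.999, -0.0]
contact_force: [0.0, 0.1, -0.4]
width: 0.0169
gripper_force: 59.8
clock: 3.72
position: [0.5107, -0.0269, 0.1044]
ee_rot: [-0.0, 0.048, 0.999, 0.0]
contact_force: [-0.0, 0.8, -1.6]
width: 0.0166
gripper_force: 59.8
```

```bash

python3 steer.py '{"plan": [[0.012,0.0017,0,0],[0.012,0.0017,0,0],[0.012,0.0017,0,0],[0,0,0,0]]}'
python3 steer.py '{"plan": [[0.012,0.0017,0,0],[0.012,0.0017,0,0],[0.005,0.0006,0,0],[0,0,0,0]]}'
python3 - <<'E'
from h import *
d=grab('top'); s=grab('side'); im=np.hstack([cv2.resize(x["img"][y:y+100,a:a+100],(400,400),interpolation=2) for x,a,y in((d,180,150),(s,280,150))]); cv2.imwrite("pics/p3.png",im[:,:,::-1])
E
```

```text
clock: 4.05
position: [0.4707, -0.0172, 0.1039]
ee_rot: [-0.003, 0.048, 0.999, 0.0]
contact_force: [-0.3, 0.1, -1.7]
width: 0.0164
gripper_force: 59.7
clock: 4.38
position: [0.4448, -0.011, 0.1044]
ee_rot: [-0.001, 0.048, 0.999, 0.0]
contact_force: [-0.4, 0.5, -1.2]
width: 0.0166
gripper_force: 59.8
```

View pics/p3.png

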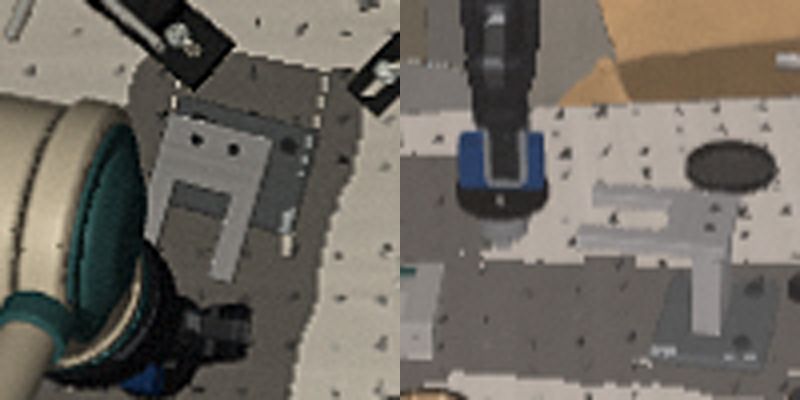

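The head is clear of the fork and held by the bar: top crop at about (140,385), side crop at (500,180). I'll lift it and go to view the socket.

```bash

python3 steer.py '{"plan": [[0,0,-0.035,0],[0,0,-0.04,0],[-0.005,-0.015,-0.035,0],[-0.01,-0.03,-0.025,0],[-0.012,-0.035,-0.02,0]]}'
python3 steer.py '{"plan": [[-0.014,-0.037,0,0],[-0.014,-0.037,0,0],[-0.014,-0.037,0,0],[-0.006,-0.012,0,0],[0,0,0,0]]}'
python3 steer.py '{"plan": [[0,0,0,0],[0,0,0,0]]}'
python3 - <<'E'
from h import *
w=grab("wrist"); save(w,"w4.png"); np.savez("w4.npz",**w)
delta([.5,-.36,.25])
E
```

```text
clock: 4.9
position: [0.4674, -0.0935, 0.2626]
ee_rot: [0.003, 0.047, 0.999, -0.0]
contact_force: [0.5, -0.2, -0.9]
width: 0.0165
gripper_force: 59.9
clock: 5.32
position: [0.5036, -0.2247, 0.2587]
ee_rot: [0.001, 0.05, 0.999, -0.001]
contact_force: [0.6, -0.1, -1.9]
width: 0.0165
gripper_force: 59.8
clock: 5.48
position: [0.5016, -0.2195, 0.2589]
ee_rot: [-0.001, 0.048, 0.999, 0.001]
contact_force: [-0.8, -0.2, -0.9]
width: 0.0167
gripper_force: 59.8
pos [ 0.5016 -0.2191  0.2591] yaw_y 1.4749 q6 -2.015 t 5.5333
tool shift [-0.0119 -0.1404  0.0089] turn None
```

View pics/w4.png

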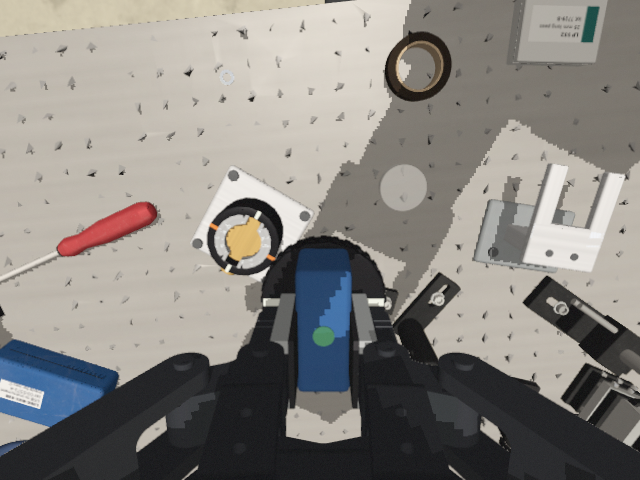

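The socket is at about (245,237), white slot lines at about (258,214) and (226,268), orange ones at (212,227) and (272,257). The held head's dot is at (323,336). Now a second wrist view from the other side.

```bash

python3 steer.py '{"plan": [[-0.002,-0.037,0,0],[-0.002,-0.037,0,0],[-0.002,-0.037,0,0],[-0.002,-0.02,0,0],[0,0,0,0]]}'
python3 steer.py '{"plan": [[0,0,0,0],[0,0,0,0]]}'
python3 - <<'E'
from h import *
a=dict(np.load("w4.npz"));a["k"]=float(a["k"])
b=grab("wrist"); np.savez("w5.npz",**b)
for d in (a,b):
    p=pix(d,[.52,-.288,.05]); print(p)
    h=hsv(d)
    for n,m in dict(orange=cv2.inRange(h,(3,120,120),(14,255,255)),brass=cv2.inRange(h,(15,90,120),(25,255,255)),white=cv2.inRange(h,(0,0,200),(180,40,255))).items():
        for c,st,_ in blobs(m,8):
            if np.hypot(*(c-p))<60: print(n,c.round(1),st)
delta([.52,-.288,.25])
pa,pb=pix(a,[.52,-.288,.05]).astype(int),pix(b,[.52,-.288,.05]).astype(int)
im=np.hstack([cv2.resize(d["img"][p[1]-50:p[1]+50,p[0]-50:p[0]+50],(400,400),interpolation=2) for d,p in((a,pa),(b,pb))]); cv2.imwrite("pics/p5.png",im[:,:,::-1])
E
```

```text
clock: 5.95
position: [0.4973, -0.3548, 0.2591]
ee_rot: [0.0, 0.049, 0.999, -0.001]
contact_force: [0.6, 0.6, -1.9]
width: 0.0168
gripper_force: 59.8
clock: 6.12
position: [0.4972, -0.3497, 0.2593]
ee_rot: [-0.0, 0.048, 0.999, 0.001]
contact_force: [-0.2, 0.9, -1.0]
width: 0.0166
gripper_force: 59.8
[239.04885157 239.85637198]
orange [213.4 226. ] [210 223   8   7  36]
orange [270.5 257.3] [267 254   8   7  35]
brass [243.4 239.5] [ 226  217   35   44 1057]
brass [226.3 271.4] [221 267  13   8  28]
white [253.5 206.2] [ 190  166  123   88 2876]
white [257.4 214.8] [255 211   6   9  30]
white [226.  232.3] [215 216  32  43 422]
white [258.6 249.4] [238 224  32  44 419]
white [205.1 265.1] [198 264  18   3  34]
white [227.5 267.8] [225 265   6   7  26]
white [259.  274.9] [250 268  19  13  96]
[398.25890981 229.80935578]
orange [374.2 215.8] [370 213   9   7  33]
orange [428.2 247.5] [424 245   9   6  32]
brass [400.9 229.9] [ 384  207   35   45 1041]
brass [374.1 258.3] [369 252  11  14  64]
white [380.6 241.7] [376 234  10  16  79]
white [362.1 247.9] [361 247   3   3   8]
white [399.5 254.5] [394 251  12   7  47]
white [393.9 265.7] [380 255  34  20 170]
white [421.4 277.3] [417 273  12   8  36]
white [393.8 278.4] [388 275  13   8  62]
white [384.7 279.1] [384 277   3   7  11]
white [409.3 279. ] [407 277   5   5  11]
white [403.8 280.2] [402 279   6   3  10]
pos [ 0.4973 -0.3496  0.2595] yaw_y 1.4757 q6 -2.203 t 6.1667
tool shift [-0.0168  0.0635  0.0095] turn None
```

View pics/p5.png

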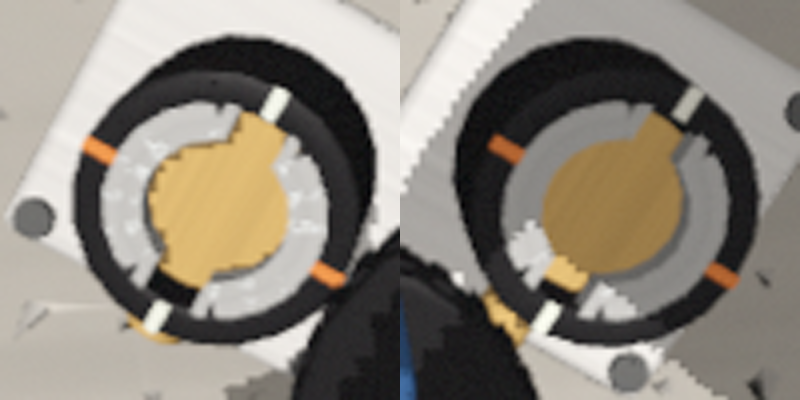

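```bash

python3 - <<'E'
from h import *
L=lambda f:(lambda d:{**d,"k":float(d["k"])})(dict(np.load(f)))
a,b=L("w4.npz"),L("w5.npz"); t,s=grab("top"),grab("side")
A=dict(o1=(213.4,226),o2=(270.5,257.3),w1=(257.4,214.8),w2=(227.5,267.8)); B=dict(o1=(374.2,215.8),o2=(428.2,247.5),w1=(420,204.75),w2=(384.25,258.5))
P={}
for k in A: P[k],g=tri((a,*A[k]),(b,*B[k])); print(k,P[k].round(4),g.round(4))
C=np.mean(list(P.values()),0); print("centre",C)
for d,X in((a,A),(b,B)):
    Q={k:plane(d,*X[k],.05) for k in X}; print("at .05",np.mean(list(Q.values()),0),"r",np.linalg.norm(Q["o1"]-Q["o2"])/2)
    v=Q["w1"]-Q["w2"]; o=Q["o1"]-Q["o2"]; print("slot az",np.arctan2(v[1],v[0]),"orange az",np.arctan2(o[1],o[0])-np.pi/2)
# held head in tool frame
from rig import manip
he=np.array(manip.get_image("wrist")["hand_eye"]); 
for d in(a,b):
    e={**d,"T":he}
    m=cv2.inRange(hsv(d),(40,60,30),(90,255,255)); g=max(blobs(m,20),key=lambda x:x[1][4])
    bb=max([x for x in blobs(blue(d),500) if 280<x[0][0]<360],key=lambda x:x[1][4])
    print("green tool",plane(e,*g[0],0.).round(4),plane(e,*g[0],-.004).round(4),g[0],g[1][4],"bar",bb[1])
    E=[(r,*np.argwhere(bb[2][r]).ravel()[[0,-1]]) for r in range(300,381,20)]; print([tuple(map(int,e)) for e in E])
    dk=cv2.inRange(d["img"],(150,150,140),(255,255,255)); mm=np.zeros_like(dk); mm[290:312,262:300]=dk[290:312,262:300]; mm[290:312,345:395]=dk[290:312,345:395]
    for c,st,_ in blobs(mm,6): print("mk",c.round(1),st,plane(e,*c,.025).round(4))
E
```

```text
o1 [ 0.5064 -0.3068  0.0503] 0.0
o2 [ 0.5373 -0.2643  0.0505] 0.0
w1 [ 0.5006 -0.2699  0.0511] 0.0003
w2 [ 0.5428 -0.3009  0.0513] 0.0004
centre [ 0.52175897 -0.28548583  0.05080912]
at .05 [ 0.52189152 -0.28565588  0.05      ] r 0.026305475844071006
slot az 2.5083869039189675 orange az -3.771898070376839
at .05 [ 0.5220863  -0.28534707  0.05      ] r 0.026351892925497875
slot az 2.511384127614111 orange az -3.770804614018573
green tool [0.0937 0.0724 0.    ] [ 0.0929  0.0701 -0.004 ] [589.76546392  24.1056701 ] 388 bar [ 295  248   57  144 7217]
[(300, 295, 351), (320, 297, 349), (340, 298, 349), (360, 298, 348), (380, 297, 349)]
mk [378.9 302. ] [367 297  24  13 181] [0.0025 0.0233 0.025 ]
mk [270.2 301.7] [263 298  17   8 119] [ 0.0027 -0.0184  0.025 ]
green tool [0.0019 0.0019 0.    ] [ 0.0041  0.0019 -0.004 ] [323.25356125 335.76068376] 351 bar [ 295  248   57  143 7188]
[(300, 295, 351), (320, 297, 349), (340, 298, 348), (360, 298, 348), (380, 297, 349)]
mk [390.  300.6] [385 290  10  22 198] [0.0031 0.0275 0.025 ]
mk [270.7 301.5] [263 298  18   9 137] [ 0.0028 -0.0182  0.025 ]
mk [375.7 302. ] [368 299  16   8 111] [0.0025 0.0221 0.025 ]
```

The socket centre triangulates to z = 0.051 (0.050 expected) and mark radius 26.3 mm, with slot azimuth 2.511. Turning clockwise by 2.106 keeps joint 6 in range both for insertion and for the later twist. Looking again from the rotated wrist will separate out the hand-eye bias.

```bash

python3 steer.py '{"plan": [[0,0,0,0.124],[0,0,0,0.124],[0,0,0,0.124],[0,0,0,0.124],[0,0,0,0.124]]}'
python3 steer.py '{"plan": [[0,0,0,0.124],[0,0,0,0.124],[0,0,0,0.124],[0,0,0,0.124],[0,0,0,0.124]]}'
python3 steer.py '{"plan": [[0,0,0,0.124],[0,0,0,0.124],[0,0,0,0.124],[0,0,0,0.124],[0,0,0,0.124]]}'
python3 steer.py '{"plan": [[0,0,0,0.124],[0,0,0,0.124],[0,0,0,0],[0,0,0,0],[0,0,0,0]]}'
python3 - <<'E'
from h import *
w=grab("wrist"); np.savez("w6.npz",**w)
p=pix(w,[.522,-.2857,.05]); print(p); h=hsv(w)
for n,m in dict(orange=cv2.inRange(h,(3,120,80),(14,255,255)),brass=cv2.inRange(h,(15,90,80),(25,255,255)),white=cv2.inRange(h,(0,0,150),(180,50,255))).items():
    for c,st,_ in blobs(m,8):
        if np.hypot(*(c-p))<45: print(n,c.round(1),st,plane(w,*c,.05).round(4))
x,y=np.clip((p-60).astype(int),0,None); print(x,y); save(w,"w6.png",(int(x),int(y),120,120),4)
t,s=grab("top"),grab("side")
for a,b in(((312,165),(407,225)),((290,138),(437,185)),((283,160),(391,255)),((311,170),(388,275))): print("post",tri((t,*a),(s,*b)))
delta([.5216,-.2888,.25],2.511)
E
```

```text
clock: 6.73
position: [0.4974, -0.3507, 0.2596]
ee_rot: [0.0, 0.353, 0.936, 0.0]
contact_force: [0.2, -0.2, -0.9]
width: 0.0168
gripper_force: 59.8
clock: 7.15
position: [0.4974, -0.3507, 0.2595]
ee_rot: [0.0, 0.622, 0.783, 0.0]
contact_force: [0.0, 0.1, -1.6]
width: 0.0163
gripper_force: 59.8
clock: 7.57
position: [0.4974, -0.3507, 0.2595]
ee_rot: [0.0, 0.831, 0.556, 0.0]
contact_force: [0.1, -0.9, -1.3]
width: 0.0166
gripper_force: 59.8
clock: 7.98
position: [0.4973, -0.3512, 0.2594]
ee_rot: [0.0, 0.892, 0.453, 0.0]
contact_force: [-0.9, 0.2, -1.0]
width: 0.0164
gripper_force: 59.8
[299.53931971 125.41390577]
orange [298.5  88.7] [296  84   6  10  57] [ 0.5372 -0.2643  0.05  ]
orange [300.  160.3] [298 156   5   9  42] [ 0.5065 -0.3067  0.05  ]
brass [299.6 125. ] [ 274  105   53   41 1434] [ 0.5223 -0.2855  0.05  ]
brass [344.5 124.8] [337 117  15  17 221] [ 0.5499 -0.3055  0.05  ]
white [321.8 111.7] [317 102  12  16 105] [ 0.5416 -0.2877  0.05  ]
white [333.5 125.1] [329 123  10   5  48] [ 0.543  -0.3008  0.05  ]
white [319.9 139.8] [312 133  17  15 157] [ 0.5282 -0.3034  0.05  ]
239 65
post (array([ 0.60476664, -0.20085156,  0.11292077]), np.float64(0.03593237843139147))
post (array([ 0.65284762, -0.1604572 ,  0.16663879]), np.float64(0.054718090592127865))
post (array([ 0.61749422, -0.13439791,  0.00489051]), np.float64(0.015723265347886605))
post (array([ 0.5993566 , -0.19628498,  0.00250568]), np.float64(0.00961776033867361))
pos [ 0.4973 -0.3515  0.2593] yaw_y -0.6325 q6 -0.097 t 8.1333
tool shift [ 0.065  -0.0175  0.0093] turn -0.001932565663762098
```

View pics/w6.png

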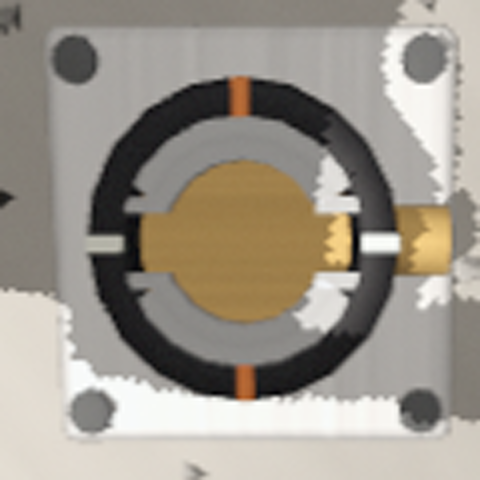

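The second yaw gives the same socket centre within 0.3 mm, so the far-range bias is small: centre (0.522, -0.2855). The rotated image shows the slots level with the tool's y axis. I'll go over the socket, stop with the foot just above the rim, and compare the head and rim marks.

```bash

python3 steer.py '{"plan": [[0.033,-0.01,0,0],[0.033,-0.01,0.01,0],[0,0,0.035,0],[0,0,0.035,0],[0,0,0.035,0]]}'
python3 steer.py '{"plan": [[0,0,0.02,0],[0,0,0.01,0],[0,0,0,0],[0,0,0,0],[0,0,0,0]]}'
python3 - <<'E'
from h import *
w=grab("wrist"); np.savez("w7.npz",**w); save(w,"w7.png",(200,160,240,180),3)
delta([.5203,-.2863,.112],2.511)
E
```

```text
clock: 8.55
position: [0.5209, -0.2861, 0.144]
ee_rot: [0.001, 0.892, 0.453, 0.001]
contact_force: [0.2, 0.2, -2.3]
width: 0.0165
gripper_force: 59.9
clock: 8.97
position: [0.5215, -0.2876, 0.1161]
ee_rot: [0.002, 0.892, 0.451, 0.001]
contact_force: [0.6, -0.6, -1.2]
width: 0.0166
gripper_force: 59.8
pos [ 0.5215 -0.2876  0.1163] yaw_y -0.634 q6 0.013 t 9.0167
tool shift [ 0.0004 -0.0018  0.0043] turn -0.0034417597978322334
```

View pics/w7.png

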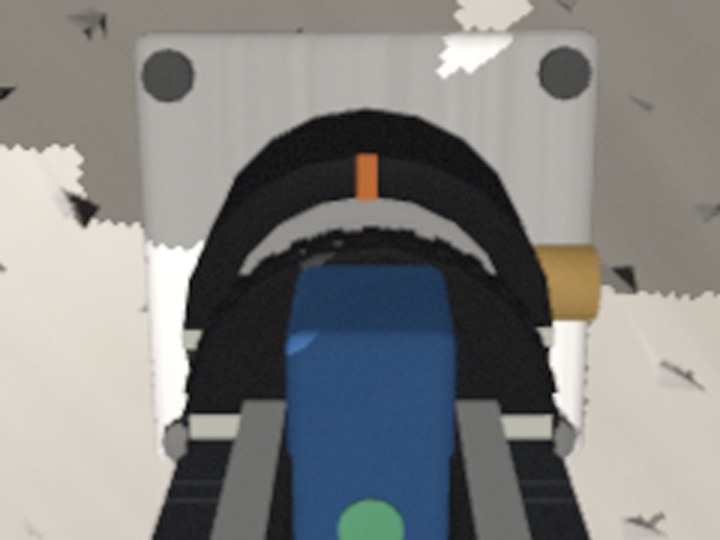

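The foot is just above the rim. The head's marks are at crop row 428, the rim's white marks at (191,340) and (545,340), and the orange mark at (367,176). I'll compute the relative offset.

```bash

python3 - <<'E'
from h import *
w=dict(np.load("w7.npz")); w["k"]=float(w["k"])
f=lambda x,y,z:plane(w,200+x/3,160+y/3,z)[:2]
ty=np.array([.807,-.591]); tx=np.array([.591,.807])
o=f(367,176,.0505); om=np.array([.5372,-.2643])
wl,wr=f(191,340,.0505),f(545,340,.0505)
zt=.1163-.0352+.010
hl,hr=f(188,428,zt),f(553,428,zt); H=(hl+hr)/2
g=f(371,527,.1163+.0008)
print("orange",o,"white",wl,wr)
# socket centre: from orange mark (26.3 mm out along tool +x) 
S=o-tx*.0263*np.sign((o-H)@tx); print("S",S,"white mid",(wl+wr)/2,"H",H,"diam",np.linalg.norm(hr-hl),"green",g)
for n,c in dict(S=S,far=np.array([.5219,-.2855])).items(): print(n,"head must move tool x,y",(c-H)@tx,(c-H)@ty,"by green",(c-g)@tx,(c-g)@ty)
print("marks az",np.arctan2(*(hr-hl)[::-1]),np.arctan2(*(wr-wl)[::-1]))
E
```

```text
orange [ 0.5373114 -0.2645331] white [ 0.49890191 -0.26944355] [ 0.54423986 -0.30291809]
S [ 0.5217681 -0.2857572] white mid [ 0.52157088 -0.28618082] H [ 0.52361511 -0.28376973] diam 0.046621839623031555 green [ 0.52364505 -0.28360623]
S head must move tool x,y -0.002695471475675573 -0.00031594383101776996 by green -0.0028451043928252595 -0.0002434754108817448
far head must move tool x,y -0.0024099608107766637 -0.0003615048385810448 by green -0.00255959372792635 -0.00028903641844501963
marks az -0.6362618947585328 -0.6359929223615872
```

```bash

python3 steer.py '{"plan": [[-0.0023,-0.0003,0,0],[0,0,0.004,0],[0,0,0,0],[0,0,0,0],[0,0,0,0]]}'
cat > rel.py <<'E'
from h import *
w=grab("wrist"); st=manip.get_state(); z=st["position"][2]; q=st["ee_rot"]; M=R.from_quat([q[1],q[2],q[3],q[0]]).as_matrix(); tx,ty=M[:2,0],M[:2,1]
h=hsv(w); roi=np.zeros(h.shape[:2],np.uint8); roi[120:260,290:350]=255
om=max(blobs(cv2.inRange(h,(3,120,60),(14,255,255))&roi,8),key=lambda b:b[1][4]); o=plane(w,*om[0],.0505)[:2]; S=o-tx*.0263
gm=max([b for b in blobs(cv2.inRange(h,(40,60,30),(90,255,255)),30) if abs(b[0][0]-322)<30],key=lambda b:b[1][4]); g=plane(w,*gm[0],z+.0008)[:2]
print("orange px",om[0],om[1][4],"green px",gm[0],gm[1][4]); print("S",S,"g",g,"move x,y",(S-g)@tx,(S-g)@ty,"far",(np.array([.5219,-.2855])-g)@tx,(np.array([.5219,-.2855])-g)@ty)
print(st["position"],st["contact_force"],st["clock"])
E
python3 rel.py
```

```text
clock: 9.43
position: [0.5186, -0.2883, 0.1104]
ee_rot: [0.0, 0.892, 0.451, 0.0]
contact_force: [0.4, 0.2, -1.3]
width: 0.0168
gripper_force: 59.8
orange px [326.52 216.32] 125 green px [323.22222222 335.76923077] 351
S [ 0.52158617 -0.28545851] g [ 0.52055448 -0.28433436] move x,y -0.00029442369382203285 0.0014971375345022141 far -0.00014192302131438381 0.0017745386039862564
[ 0.51861424 -0.28830385  0.11037205] [-0.4077511  -0.28250492 -1.56938851] 9.4833
```

```bash

python3 steer.py '{"plan": [[-0.0002,0.0014,0,0],[0,0,0,0],[0,0,0,0]]}'; python3 rel.py
python3 steer.py '{"plan": [[0,0,0.004,0],[0,0,0.003,0],[0,0,0.003,0],[0,0,0,0],[0,0,0,0]]}'
```

```text
clock: 9.73
position: [0.5198, -0.2894, 0.1103]
ee_rot: [0.0, 0.892, 0.451, 0.0]
contact_force: [-0.4, 0.1, -0.4]
width: 0.0172
gripper_force: 59.8
orange px [322.9338843  215.98347107] 121 green px [323.24571429 335.78857143] 350
S [ 0.52157299 -0.28543874] g [ 0.52171918 -0.2854218 ] move x,y -0.0001002318992491439 -0.0001077503207924033 far 4.41034827635592e-05 0.0001920050734057397
[ 0.51968594 -0.28930894  0.11024294] [-0.69298472  0.00707921 -1.51011427] 9.7833
clock: 10.2
position: [0.5194, -0.2891, 0.0999]
ee_rot: [-0.0, 0.892, 0.451, -0.0]
contact_force: [-0.2, 0.6, -1.1]
width: 0.017
gripper_force: 59.8
```

Aligned within 0.2 mm, and the foot enters with no contact force. I'll continue down.

```bash

python3 steer.py '{"plan": [[0,0,0.003,0],[0,0,0.003,0],[0,0,0,0],[0,0,0,0]]}'
python3 steer.py '{"plan": [[0,0,0.003,0],[0,0,0.003,0],[0,0,0,0],[0,0,0,0]]}'
```

```text
clock: 10.53
position: [0.5199, -0.2895, 0.0946]
ee_rot: [0.0, 0.892, 0.451, 0.0]
contact_force: [-0.3, 0.4, 1.5]
width: 0.0167
gripper_force: 60.2
clock: 10.87
position: [0.52, -0.2895, 0.0886]
ee_rot: [0.0, 0.892, 0.451, 0.0]
contact_force: [-0.2, -0.2, 4.2]
width: 0.0168
gripper_force: 60.6
```

```bash

python3 steer.py '{"plan": [[0,0,0.003,0],[0,0,0,0],[0,0,0,0]]}'
python3 steer.py '{"plan": [[0,0,0.002,0],[0,0,0,0],[0,0,0,0]]}'
python3 steer.py '{"plan": [[0,0,0.002,0],[0,0,0,0],[0,0,0,0]]}'; python3 -c "
from h import *
print(manip.get_state()['moment'])"
```

```text
clock: 11.12
position: [0.5199, -0.2895, 0.0858]
ee_rot: [0.0, 0.892, 0.451, 0.0]
contact_force: [-0.6, 0.7, 6.0]
width: 0.0165
gripper_force: 60.8
clock: 11.37
position: [0.52, -0.2895, 0.085]
ee_rot: [0.001, 0.892, 0.451, 0.0]
contact_force: [-1.1, 1.1, 11.4]
width: 0.0166
gripper_force: 61.5
clock: 11.62
position: [0.52, -0.2895, 0.0849]
ee_rot: [0.001, 0.892, 0.452, 0.001]
contact_force: [-4.0, 4.1, 21.9]
width: 0.0168
gripper_force: 63.0
[0.57681143 0.84699991 0.00592427]
```

Seated on the rim at TCP z = 0.085 with spring and rim force showing. Before twisting I want the head axis relative to the TCP, so I'll check the consistency of the pose readings.

```bash
python3 - <<'E'
from h import *
for i in range(4):
    s=manip.get_state(); print(s["clock"],s["position"],s["ee_rot"].round(4)); d=manip.get_image("wrist")
e=dict(img=np.array(d["img"]),K=np.array(d["camera_matrix"]),k=d["k1"],T=np.array(d["hand_eye"])); print(e["T"].round(4).tolist())
gm=max([b for b in blobs(cv2.inRange(hsv(e),(40,60,30),(90,255,255)),30) if abs(b[0][0]-322)<30],key=lambda b:b[1][4]); p=plane(e,*gm[0],-.0008); print(gm[0],p)
q=s["ee_rot"]; print(R.from_quat([q[1],q[2],q[3],q[0]]).apply(p)+s["position"])
E
```

```text
11.6167 [ 0.51999163 -0.28950979  0.08493141] [1.100e-03 8.922e-01 4.515e-01 5.000e-04]
11.6667 [ 0.51998594 -0.2894677   0.08492857] [1.100e-03 8.922e-01 4.515e-01 6.000e-04]
11.7167 [ 0.51999265 -0.28949944  0.08495735] [1.100e-03 8.922e-01 4.515e-01 6.000e-04]
11.7667 [ 0.51998856 -0.28949591  0.0849426 ] [1.100e-03 8.923e-01 4.515e-01 6.000e-04]
[[-0.0007, -0.9612, -0.276, 0.0719], [1.0, -0.0006, -0.0004, -0.0007], [0.0003, -0.276, 0.9612, -0.1243], [0.0, 0.0, 0.0, 1.0]]
[323.20113314 335.84419263] [ 0.00436433 -0.0007844  -0.0008    ]
[ 0.52193966 -0.28551361  0.08574082]
```

The hand-eye calibration varies by about 2 mm between calls, so I'll use force as the guide. I'll ease the press slightly, grip harder, and twist clockwise about an axis about 3 mm ahead of the TCP, watching lateral force.

```bash

python3 steer.py '{"plan": [[0,0,-0.001,0],[0,0,0,0],[0,0,0,0]]}' - 100
python3 steer.py '{"plan": [[0,-0.0004,0,0.12],[0,-0.0004,0,0.12],[0,-0.0004,0,0.12],[0,0,0,0]]}'
python3 -c "
from h import *
print(manip.get_state()['moment']);delta([.522,-.2855,.085])"
```

```text
clock: 12.07
position: [0.5201, -0.2895, 0.0851]
ee_rot: [0.001, 0.892, 0.452, 0.001]
contact_force: [-3.0, 1.9, 17.2]
width: 0.0161
gripper_force: 98.2
clock: 12.4
position: [0.5197, -0.2894, 0.0851]
ee_rot: [0.002, 0.959, 0.283, 0.001]
contact_force: [-1.7, 0.6, 16.7]
width: 0.0161
gripper_force: 98.1
[ 0.18676206  0.51557134 -0.0380906 ]
pos [ 0.5197 -0.2894  0.0851] yaw_y -0.9976 q6 0.373 t 12.4
tool shift [ 0.004  -0.002   0.0001] turn None
```

```bash

python3 steer.py '{"plan": [[0,-0.0003,0,0.12],[0,-0.0003,0,0.12],[0,-0.0003,0,0.12],[0,-0.0003,0,0.12],[0,0,0,0]]}'
python3 -c "
from h import *
print(manip.get_state()['moment']);delta([.522,-.2855,.085])"
```

```text
clock: 12.82
position: [0.519, -0.2884, 0.0851]
ee_rot: [0.001, 0.999, 0.047, 0.001]
contact_force: [-2.7, 0.3, 16.8]
width: 0.0159
gripper_force: 98.1
[ 0.13387061  0.61611573 -0.0306886 ]
pos [ 0.519  -0.2884  0.0851] yaw_y -1.4774 q6 0.854 t 12.8167
tool shift [ 0.0032 -0.0026  0.0001] turn None
```

```bash

python3 steer.py '{"plan": [[0,-0.0003,0,0.12],[0,-0.0003,0,0.12],[0,-0.0003,0,0.12],[0,-0.0003,0,0.12],[0,0,0,0]]}'
python3 -c "
from h import *
print(manip.get_state()['moment']);delta([.522,-.2855,.085])"
python3 steer.py '{"plan": [[0,-0.0003,0,0.12],[0,-0.0003,0,0.12],[0,-0.0003,0,0.12],[0,0,0,0],[0,0,0,0]]}'
python3 -c "
from h import *
print(manip.get_state()['moment']);delta([.522,-.2855,.085])"
```

```text
clock: 13.23
position: [0.5189, -0.2872, 0.0851]
ee_rot: [0.001, 0.981, -0.192, 0.001]
contact_force: [-3.6, 0.6, 17.9]
width: 0.0158
gripper_force: 98.2
[ 0.21042444  0.68730327 -0.01920992]
pos [ 0.5189 -0.2872  0.0851] yaw_y -1.9573 q6 1.336 t 13.2333
tool shift [ 0.0022 -0.0027  0.0001] turn None
clock: 13.65
position: [0.519, -0.286, 0.0851]
ee_rot: [0.001, 0.932, -0.363, 0.001]
contact_force: [-3.4, 1.6, 18.1]
width: 0.016
gripper_force: 98.3
[ 0.34423256  0.72270316 -0.03890706]
pos [ 0.519  -0.286   0.0851] yaw_y -2.3139 q6 1.694 t 13.65
tool shift [ 0.0019 -0.0024  0.0001] turn None
```

```bash

python3 steer.py '{"plan": [[0,0,0,0.06],[0,0,0,0],[0,0,0,0],[0,0,0,0]]}'
python3 - <<'E'
from h import *
M=[]
w=grab("wrist"); save(w,"w8.png",(220,160,200,150),4)
for i in range(3): M.append(manip.get_state()["moment"]); manip.get_image("top")
print(np.array(M)); delta([.522,-.2855,.085])
E
```

```text
clock: 13.98
position: [0.519, -0.2857, 0.0851]
ee_rot: [0.001, 0.921, -0.39, 0.001]
contact_force: [-3.2, 2.3, 17.8]
width: 0.0159
gripper_force: 98.4
[[0.46122066 0.6891315  0.39570383]
 [0.47727378 0.69985293 0.35403223]
 [0.49971159 0.69128994 0.34271724]]
pos [ 0.519  -0.2858  0.0851] yaw_y -2.3725 q6 1.753 t 14.1833
tool shift [ 0.0019 -0.0023  0.0001] turn None
```

View pics/w8.png

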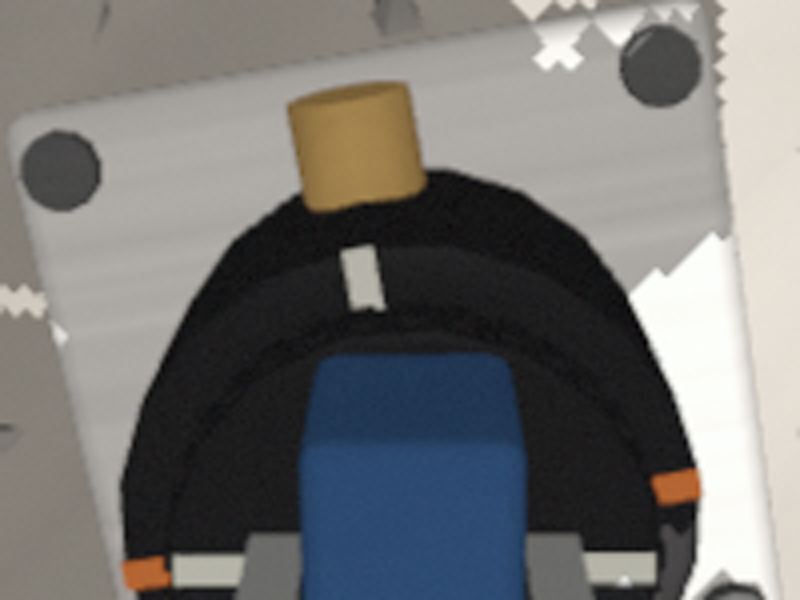

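The moment jumped from about 0 to 0.35 N m, which is the stop. The head's white marks (crop (208,570) and (620,568)) stand just past the orange lines, as the dog play requires, and the disc is on the rim. I'll do a short hold check, then hand in.

```bash

python3 steer.py '{"plan": [[0,0,0,0.01],[0,0,0,0],[0,0,0,0],[0,0,0,0],[0,0,0,0]]}'
python3 - <<'E'
from h import *
s=manip.get_state(); print(s["moment"],s["contact_force"]); delta([.522,-.2855,.085])
if s["moment"][2]>.25 and s["contact_force"][2]>12: print(manip.sign_off())
E
```

```text
clock: 14.6
position: [0.519, -0.2857, 0.0851]
ee_rot: [0.001, 0.919, -0.394, 0.001]
contact_force: [-3.1, 2.2, 18.4]
width: 0.016
gripper_force: 98.5
[0.48958866 0.62165372 0.59171425] [-3.06996943  2.20938724 18.37014306]
pos [ 0.519  -0.2857  0.0851] yaw_y -2.3815 q6 1.762 t 14.6
tool shift [ 0.0019 -0.0023  0.0001] turn None
the job is handed in; nothing more can be done
None
```

The head is in the socket, pressed onto the rim with about 18 N and held at the clockwise stop (about 0.6 N m at the wrist); I handed the job in at 14.6 s, but it returned no verdict, and I took no final picture of the bystanders.

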